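# Centre the matching tapered die under the press cone

### The arm

A 6-joint arm with a two-finger parallel gripper is mounted at the origin on the work surface. World frame = base frame: x ahead of the robot, y to its left, z up, the work surface at z = 0. Lengths are in m, angles in rad, forces in N, time in s.
With the tool pointing down it reaches from about 0.25 to 0.8 m from the base axis. Payload 3.9 kg.
Tool frame: the origin (TCP) lies midway between the tips of the shut fingers; the grasp point (between the pads) lies 19 mm behind it; z points along the fingers, y is the line along which they close (so a half turn about z gives the same grasp; the last joint's range is limited). The gripper opens to 85 mm and grips with 20 to 120 N. Pads are 22 mm wide; open, the fingers measure 114 mm over their backs; the gripper's body (76 mm by 85 mm) begins 54 mm behind the grasp point. The pads swing forward as they close: fully open they stand 13 mm farther back than shut.
Start: joints at [-1.224, 0.26, -0.138, 1.173, 0, 1.571], TCP at [0.178, -0.494, 0.231] pointing down, gripper open.
Joint ranges: [-2.78, 2.78], [-0.83, 1.72], [-1.28, 1.37], [-1.9, 2.12], [-1.57, 1.48], [-3.14, 3.14]. Speed limits (rad/s): [2.57, 2.57, 3.14, 3.14, 3.14, 3.14].

### API

Orientations are given as [roll, pitch, yaw] about the fixed x, y, z axes, in that order (R = Rz(yaw) Ry(pitch) Rx(roll)).
In Python, from workcell import read_state, camera, job_done, silhouettes, landmark_of gives the robot as it stands.
- The arm moves only by the shell command python3 -m handwheel 'ROWS' [FORCE]. ROWS is JSON, a list of rows, each a list of 3 entries, a list of its own where there are three numbers: the shift along the tool's x, y, z in units of 25 mm (1.0 is 25 mm), then the turn, a rotation vector about the tool's x, y, z in degrees, then the opening, from 0 (shut) to 1 (fully open). In form: [[[dx, dy, dz], [wx, wy, wz], hand], ...]. A call has exactly 10 rows; each row is the pose to reach, as a shift and turn from the pose commanded when the call began, along the tool's axes at that moment; what a row does not reach only later rows make up. A row lasts 1/10 s, in which the tool goes at most 50 mm and 8.59 degrees, less where a joint would pass 70% of its speed; a pose out of reach is approached as far as the arm can. A call with a gripper value outside its range is refused whole. The fingers move at their own pace and stop on an object; FORCE is the grip in N (left out, the last holds). Time passes only in rows, so rows that repeat a pose let the fingers close, or fill a call up. It gives the time, the measured TCP pose, the force, the opening and the grip force at its end, in the units of the state.
- read_state(): the state, without advancing time (a new reading comes with each control period).
- camera(name): name is "scene" or "top" or "wrist"; returns a dict with "image" (400x640x3 uint8, red, green, blue), "range_z" (400x640 float32, m along the optical axis (not along the pixel's ray), 0 where there is no reading), "fx", "fy", "cx", "cy" (pixels), "position" and "attitude" of the camera in the world. Camera axes: x right, y up, looking along -z (the intrinsics and any distortion apply to the point x, -y, -z); pixel columns grow to the right and rows downward; lengths in m; the calibration is good to about 2 mm. A picture is of the moment at which its call begins.
- job_done(): hands the job in; it is judged then, once.
Trained networks look in a picture, given as the dict that the camera call returned (one of the last four; its "shot" number tells which), for a name from the list of things; names that differ only in an ending like _2 or _b are one class to them, and where a whole thing is asked for, a point or a joint stands for the part that bears it (a point fixed in the world has none). Each returns a list of dicts, best first, with "confidence" (0 to 1); they miss things now and then, are a little off and sometimes report something else, mostly with a low value. They report only what shows in the picture. A call takes as long as a camera call.
- silhouettes(picture, target): "mask" (400x640 bool, what is visible of it) and "location" ([row, column] in pixels, amid what is visible of it).
- landmark_of(picture, target): "location" ([row, column] in pixels: a listed point, or the origin of a listed thing).
The state is a dict: "clock": time; "joints": joint angles; "joint_vel": joint speeds; "tau": joint torques, N m; "position": TCP position; "tcp_rot": TCP orientation; "wrist_force": force on the tool from outside, world axes, zero at the start; "ft_torque": the same for the moment, N m; "grip_width": finger opening in m; "gripper_force": force on a finger pad.
Only numpy, scipy, OpenCV 4.12 (cv2) and the standard library are available. Lean on these libraries where they do the work, as an engineer would, in place of code of your own. Each camera call takes 0.05 s, during which the arm holds its last target. There are 200 camera calls.

### The job

Set up the little bench press: of the three tapered steel dies choose the one whose bore matches the press's cone, slide it along the bench (never lift or tip it) until it stands under the cone, and press the black knob down until the cone is seated fully home in the die, both on one axis. The cone may have been left too low for the die to pass beneath, in which case pull it up by its knob first. Leave the other two dies and everything else on the bench where they are, and leave the cone down in the die.

Things in the scene. Friction and masses are not known exactly. Their poses are not given: they have to be found in the camera images.
- die_mid: turned steel cup, mouth up, 70 mm high, on a round foot 96 mm in diameter, 10 mm thick; round, 4 mm wall, straight tapered bore narrowing to a closed floor 10 mm above the bench; 0.3 to 0.6 kg. Origin: centre of the underside, z up. Bore 72 mm wide at the mouth, 46 mm at the floor: this is the one that matches the cone. Outside 80 mm at the rim.
- die_wide: turned steel cup, mouth up, 70 mm high, on a round foot 96 mm in diameter, 10 mm thick; round, 4 mm wall, straight tapered bore narrowing to a closed floor 10 mm above the bench; 0.3 to 0.6 kg. Origin: centre of the underside, z up. Bore 87 mm wide at the mouth (outside 95 mm): too wide for the cone. Stays where it is.
- die_narrow: turned steel cup, mouth up, 70 mm high, on a round foot 96 mm in diameter, 10 mm thick; round, 4 mm wall, straight tapered bore narrowing to a closed floor 10 mm above the bench; 0.3 to 0.6 kg. Origin: centre of the underside, z up. Bore 56 mm wide at the mouth (outside 64 mm): too narrow for the cone. Stays where it is.
- press: grey bench press, fixed, place and yaw vary. Origin: on the bench surface, on the vertical axis of the cone; the die's origin must come here. The throat is open to its -x (roughly to the robot) and to both sides; its base (120 mm across, 12 mm thick) begins 70 mm behind the axis (+x). Its column is 45 mm square, 92 to 138 mm behind the axis.
- press_arm (a point): on the cone's axis, at the top of the press's arm, 175 mm above the bench. Arm (50 mm wide, back to the column) and round guide (radius 28 mm about the axis) span heights 149 to 175 mm.
- ram (a joint): vertical slide of cone and knob, held by friction: 0 = fully up, grows downwards to at most 0.084 m; starts between 0 and 0.05. Moves down with about 5 N, up with about 13 N, stays where left. The cone seats in the matching die at about 0.074, collar some 4 mm above the rim. A die passes beneath only when it is below about 0.018.
- cone_tip (a point): centre of the cone's flat lower end, 0.092 m minus the ram value above the bench. Steel cone pointing down, straight taper: 49 mm diameter at this end, 74 mm at its top, 56 mm long; above it a collar 80 mm wide, 6 mm thick. Cone and bores are ground and oiled (slippery).
- knob_top (a point): centre of the top face of the black knob of the ram (cylinder 40 mm in diameter, 24 mm high), on the cone's axis; 0.288 m minus the ram value above the bench. Below the knob is a rod 22 mm in diameter.
- core_a: finned heater core with copper bends, box 110 (its x) x 56 x 45 mm high, bends stick out 11 mm at +x; loose, origin under its centre. Stays.
- core_b: a second such core, same size. Stays.
- plates: small stack of aluminium plates 70 (x) x 100 (y) x 24 mm, loose, origin under its centre. Stays.
- tape: roll of amber tape lying flat, 84 mm in diameter, 40 mm high, loose, origin under its centre. Stays.
- flask: pink vacuum flask 74 mm in diameter, 175 mm high, standing, origin under its centre. Stays.
- driver: screwdriver 200 mm long, handle 26 mm thick, lying along its x (handle at -x), origin under its middle, loose. Stays.

How it is judged:
At the end, for the whole second after the job is handed in: The matching die (72 mm mouth) stands upright on the bench (tilt under 0.03 rad) with its axis within 4 mm of the cone's axis, the cone is down in it (ram above 0.071 m), the die is at rest, and the other dies, cores, plates, tape, flask and screwdriver are within 20 mm of where they began (horizontal distance between die_mid and press below 0.004 m and angle between die_mid's own z axis and vertical below 0.03 rad and value of joint ram above 0.071 m and height (world z) of die_mid below 0.004 m and linear speed of die_mid below 0.01 m/s and distance of each of die_wide, die_narrow, core_a, core_b, plates, tape, flask, driver from where it was at the start of the episode below 0.02 m); the robot touches nothing.
It fails at once if the matching die is lifted more than 20 mm off the bench (height (world z) of die_mid above 0.02 m).
It fails at once if the matching die is tipped by more than 0.35 rad (angle between die_mid's own z axis and vertical above 0.35 rad).
It fails at once if another die, a core, the plates, the tape, the flask or the screwdriver is moved by more than 20 mm (distance of any of die_wide, die_narrow, core_a, core_b, plates, tape, flask, driver from where it was at the start of the episode above 0.02 m).
It also fails if it takes over 72 s, if anything falls off the work surface, if the arm or the gripper's body presses on something with over 40 N, if the wrist force passes 120 N, or if a joint passes its speed limit or range.

## Working session

There is one attempt and no reset: what is moved stays moved. The work goes in short steps, Python scripts to look and compute and a shell command to move; the robot and the scene stay as the last step left them, time stands still between calls to the robot, and variables do not carry over. Pictures are saved under pics/ and viewed, at most 10 in all, crops included, and the job is handed in when it is done.

```bash
mkdir -p pics; ls
cat > h.py <<'E'
import numpy as np, cv2
from scipy.spatial.transform import Rotation as R
from workcell import *
def Rm(a):
    a=np.array(a,float)
    return a if a.shape==(3,3) else (R.from_quat(a) if a.size==4 else R.from_euler('xyz',a)).as_matrix()
def cloud(c):
    d=c["range_z"]; v,u=np.mgrid[:400,:640]
    p=np.stack([(u-c["cx"])/c["fx"]*d,-(v-c["cy"])/c["fy"]*d,-d],-1)
    return p@Rm(c["attitude"]).T+np.array(c["position"])
E
python3 - <<'E'
from h import *
s=read_state(); print({k:np.round(v,3) for k,v in s.items()})
for n in ["scene","top"]:
    c=camera(n); print(n,{k:v for k,v in c.items() if k not in("image","range_z")})
    cv2.imwrite(f"pics/{n}1.png",c["image"][:,:,::-1]); P=cloud(c)
    for t in ["die_mid","die_wide","die_narrow","press","ram","core_a","plates","tape","flask","driver"]:
        for r in silhouettes(c,t)[:3]:
            m=r["mask"]&(c["range_z"]>0); q=P[m]
            if len(q): print(t,round(r["confidence"],2),np.round(r["location"]),m.sum(),"med",np.median(q,0).round(3),"lo",np.percentile(q,2,0).round(3),"hi",np.percentile(q,98,0).round(3))
    for t in ["die_mid","die_wide","die_narrow","press","press_arm","cone_tip","knob_top"]:
        for r in landmark_of(c,t)[:2]: print("L",t,round(r["confidence"],2),np.round(r["location"],1))
E
```

```text
pics
{'clock': np.float64(0.0), 'joints': array([-1.224,  0.261, -0.139,  1.173,  0.   ,  1.571]), 'joint_vel': array([ 0.001,  0.   , -0.001,  0.001,  0.001,  0.001]), 'tau': array([-2.0000e-03, -4.0567e+01,  2.5392e+01,  1.9000e-02,  0.0000e+00,
       -0.0000e+00]), 'position': array([ 0.178, -0.493,  0.23 ]), 'tcp_rot': array([-3.14 , -0.   ,  0.347]), 'wrist_force': array([-0.31 , -0.26 ,  0.097]), 'ft_torque': array([-0.026,  0.021, -0.012]), 'gripper_force': np.float64(0.0), 'grip_width': np.float64(0.085)}
scene {'fx': 381.5202913572469, 'fy': 381.5202913572469, 'cx': 326.1754543007145, 'cy': 194.39475905597124, 'position': array([ 1.16076855, -0.50272935,  1.03774408]), 'attitude': array([0.73590214, 0.00257536, 0.95746819]), 'shot': 1}
die_mid 0.77 [160. 400.] 499 med [0.433 0.359 0.035] lo [0.392 0.321 0.006] hi [0.47  0.399 0.071]
die_wide 0.92 [255. 243.] 987 med [ 0.456 -0.338  0.03 ] lo [ 0.423 -0.381  0.003] hi [ 0.511 -0.296  0.071]
die_narrow 0.74 [189. 434.] 580 med [0.623 0.341 0.013] lo [0.577 0.303 0.002] hi [0.661 0.385 0.07 ]
press 0.83 [251. 370.] 2806 med [ 
[... 2914 characters left out ...]
24 0.366 0.015] lo [0.381 0.319 0.001] hi [0.466 0.402 0.073]
tape 0.91 [259. 233.] 452 med [0.334 0.207 0.04 ] lo [0.296 0.167 0.007] hi [0.372 0.245 0.045]
flask 0.87 [140. 442.] 928 med [ 0.666 -0.401  0.143] lo [ 0.643 -0.44   0.006] hi [ 0.705 -0.38   0.176]
driver 0.8 [243. 458.] 329 med [ 0.388 -0.456  0.022] lo [ 0.338 -0.474 -0.   ] hi [ 0.458 -0.447  0.029]
driver 0.66 [233. 184.] 891 med [0.425 0.365 0.015] lo [0.384 0.32  0.005] hi [0.464 0.4   0.073]
L die_mid 0.81 [235.  189.6]
L die_mid 0.43 [219.5 416.5]
L die_wide 0.97 [217.2 417.4]
L die_narrow 0.8 [173.1 195.1]
L press 0.8 [159.2 314.7]
L press 0.55 [174.4 388.5]
L press_arm 0.64 [148.5 313.1]
L knob_top 0.82 [134.6 309.9]
```

```bash
cat > m.py <<'E'
from h import *
from scipy.optimize import least_squares
def circ(q):
    r=least_squares(lambda p:np.hypot(q[:,0]-p[0],q[:,1]-p[1])-p[2],[*q[:,:2].mean(0),.03],loss='soft_l1',f_scale=.002).x
    return r.round(4),len(q)
def band(P,cx,cy,r,z0,z1):
    m=(np.hypot(P[...,0]-cx,P[...,1]-cy)<r)&(P[...,2]>z0)&(P[...,2]<z1); return P[m]
E
python3 - <<'E'
from m import *
for n in ["scene","top"]:
    c=camera(n);P=cloud(c)
    b=band(P,.5,-.1,.12,-.05,.015); print(n,"bench z",np.median(b[:,2]).round(4))
    for t,x,y in [("mid",.426,.36),("wide",.463,-.338),("narrow",.617,.345)]:
        q=band(P,x,y,.06,.064,.08); print(t,"rim",circ(q),q[:,2].max().round(4))
        q=band(P,x,y,.06,.006,.014); print(t,"foot",circ(q))
    q=band(P,.65,-.035,.04,.2,.3); print("knob",np.median(q[:,2]),circ(q), q.mean(0).round(4), (q.min(0)+q.max(0))/2)
    q=band(P,.65,-.035,.1,.165,.185); print("arm",circ(q), q.mean(0))
    q=band(P,.65,-.035,.05,.09,.125); print("collar",np.percentile(q[:,2],[5,50,95]),circ(q))
E
cd pics; python3 -c "
import cv2
cv2.imwrite('a.png',cv2.imread('scene1.png'))"
```

```text
scene bench z -0.0004
mid rim (array([0.4287, 0.3617, 0.037 ]), 83) 0.073
mid foot (array([0.4261, 0.3642, 0.0406]), 150)
wide rim (array([ 0.4664, -0.3377,  0.0447]), 156) 0.0744
wide foot (array([ 0.476 , -0.3397,  0.0346]), 322)
narrow rim (array([0.6167, 0.3471, 0.0294]), 73) 0.0735
narrow foot (array([0.6148, 0.3502, 0.0379]), 248)
knob 0.2391384290232721 (array([ 0.6496, -0.0259,  0.015 ]), 192) [ 0.6518 -0.0277  0.2344] [ 0.64780387 -0.02415535  0.2222769 ]
arm (array([ 0.6925, -0.0363,  0.0327]), 602) [ 0.69270882 -0.03337152  0.17462318]
collar [0.10215913 0.10612078 0.10897332] (array([ 0.6483, -0.0422,  0.0199]), 207)
top bench z 0.0006
mid rim (array([0.4243, 0.3637, 0.037 ]), 145) 0.0755
mid foot (array([0.4198, 0.35  , 0.0292]), 429)
wide rim (array([ 0.4625, -0.3356,  0.0447]), 165) 0.0761
wide foot (array([ 0.456 , -0.3251,  0.0276]), 413)
narrow rim (array([0.6127, 0.349 , 0.0292]), 113) 0.0761
narrow foot (array([0.61  , 0.346 , 0.0344]), 401)
knob 0.24048092645458174 (array([ 0.6418, -0.0231,  0.0144]), 198) [ 0.6417 -0.0229  0.2393] [ 0.6436839  -0.02244581  0.23374646]
arm (array([0.6819, 0.0214, 0.068 ]), 614) [ 0.68971537 -0.03006033  0.17552529]
collar [0.1040238  0.10752934 0.11135232] (array([ 0.6482, -0.023 ,  0.0333]), 261)
```

View pics/scene1.png

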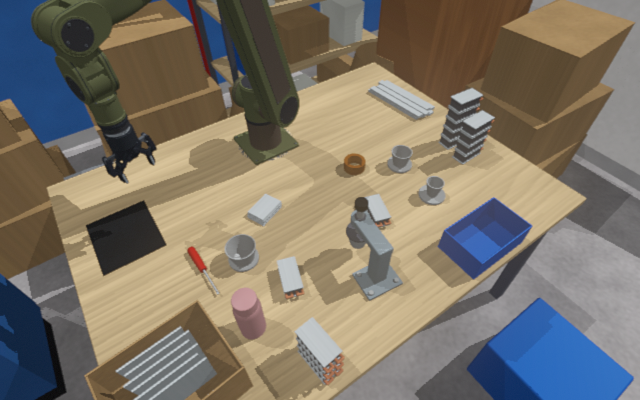

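View pics/top1.png

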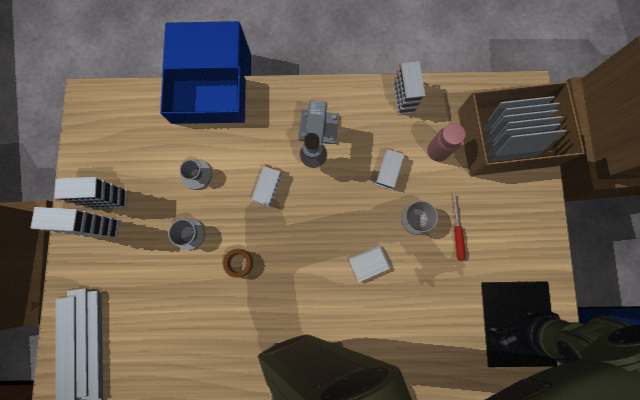

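```bash
cat > go.py <<'E'
import sys
from h import *
def plan(p,rpy,s=None):
    s=s or read_state(); A=R.from_euler('xyz',s["tcp_rot"]); B=R.from_euler('xyz',rpy)
    print("units",(A.inv().apply(np.array(p)-s["position"])/.025).round(2),"rotvec deg",np.rad2deg((A.inv()*B).as_rotvec()).round(1))
if __name__=="__main__":
    a=[float(x) for x in sys.argv[1:]]; plan(a[:3],a[3:])
E
python3 go.py .645 -.0245 .32 3.1416 0 0
```

```text
units [ 23.93 -11.31  -3.55] rotvec deg [ 0.   0.  19.9]
```

```bash
python3 -m handwheel '[[[0.5,-0.2,-0.6],[0,0,2],1],[[2,-1,-1.6],[0,0,4],1],[[3.8,-1.8,-2.4],[0,0,6],1],[[5.6,-2.6,-3],[0,0,8],1],[[7.4,-3.5,-3.5],[0,0,10],1],[[9.2,-4.3,-3.5],[0,0,12],1],[[11,-5.2,-3.5],[0,0,14],1],[[12.8,-6,-3.5],[0,0,16],1],[[14.4,-6.8,-3.5],[0,0,18],1],[[15.6,-7.4,-3.5],[0,0,19.9],1]]'; python3 go.py .645 -.0245 .32 3.1416 0 0
```

```text
clock: 2.9
position: [0.4843, -0.1847, 0.3188]
tcp_rot: [-3.141, -0.001, 0.0]
wrist_force: [0.2, -0.5, -0.2]
grip_width: 0.0855
gripper_force: 0.0
units [ 6.43 -6.41 -0.04] rotvec deg [-0. -0.  0.]
```

```bash
python3 -m handwheel '[[[0.6,-0.6,0],[0,0,0],1],[[1.6,-1.6,0],[0,0,0],1],[[2.8,-2.8,0],[0,0,0],1],[[4,-4,0],[0,0,0],1],[[5.2,-5.2,0],[0,0,0],1],[[6,-6,0],[0,0,0],1],[[6.4,-6.4,0],[0,0,0],1],[[6.4,-6.4,0],[0,0,0],1],[[6.4,-6.4,0],[0,0,0],1],[[6.4,-6.4,0],[0,0,0],1]]'
python3 - <<'E'
from m import *
c=camera("wrist"); cv2.imwrite("pics/w1.png",c["image"][:,:,::-1]); P=cloud(c)
print(c["position"],c["attitude"],c["fx"],read_state()["position"])
q=band(P,.645,-.0245,.03,.232,.25); print("knob",q.mean(0),(q.min(0)+q.max(0))/2,circ(q),len(q))
for r in landmark_of(c,"knob_top")[:2]: print(r)
b=band(P,.645,-.0245,.2,.145,.19);print("arm",b.mean(0),len(b))
for z in (.03,): 
  for d in(.0,):print((b.min(0),b.max(0)))
E
```

```text
clock: 3.9
position: [0.6417, -0.0281, 0.319]
tcp_rot: [3.141, 0.0, -0.002]
wrist_force: [-0.3, 0.2, 0.5]
grip_width: 0.0855
gripper_force: 0.0
[ 0.70805835 -0.02804824  0.46215344] [-2.67005416e-01  4.77592361e-04 -1.57207218e+00] 292.4145800409904 [ 0.64171611 -0.02822664  0.31921078]
knob [ 0.64700981 -0.02465924  0.24073282] [ 0.64612293 -0.02457796  0.23777174] (array([ 0.6468, -0.0247,  0.0137]), 1895) 1895
arm [ 0.71897063 -0.03374821  0.17529842] 7728
(array([ 0.6335569 , -0.06582283,  0.17009168]), array([0.78336834, 0.00248489, 0.18079264]))
```

View pics/w1.png

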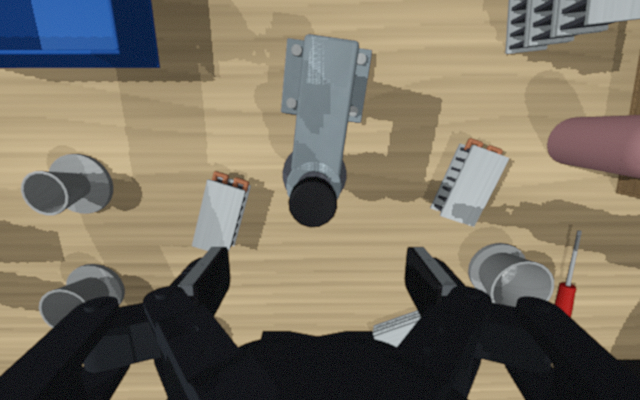

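```bash
python3 -m handwheel '[[[0.18,-0.14,0.8],[0,0,0],1],[[0.18,-0.14,1.8],[0,0,0],1],[[0.18,-0.14,2.8],[0,0,0],1],[[0.18,-0.14,3.8],[0,0,0],1],[[0.18,-0.14,4.4],[0,0,0],1],[[0.18,-0.14,4.4],[0,0,0],0.3],[[0.18,-0.14,4.4],[0,0,0],0.3],[[0.18,-0.14,4.4],[0,0,0],0.3],[[0.18,-0.14,4.4],[0,0,0],0.3],[[0.18,-0.14,4.4],[0,0,0],0.3]]' 60
```

```text
clock: 5.0
position: [0.6477, -0.0245, 0.2106]
tcp_rot: [3.14, -0.003, -0.001]
wrist_force: [0.1, -1.9, 4.6]
grip_width: 0.0386
gripper_force: 60.2
```

```bash
python3 -m handwheel '[[[0,0,-0.1],[0,0,0],0.3],[[0,0,-0.4],[0,0,0],0.3],[[0,0,-0.7],[0,0,0],0.3],[[0,0,-1],[0,0,0],0.3],[[0,0,-1.3],[0,0,0],0.3],[[0,0,-1.6],[0,0,0],0.3],[[0,0,-1.8],[0,0,0],0.3],[[0,0,-1.8],[0,0,0],0.3],[[0,0,-1.8],[0,0,0],0.3],[[0,0,-1.8],[0,0,0],0.3]]' 60
```

```text
clock: 6.0
position: [0.6476, -0.0244, 0.2519]
tcp_rot: [3.14, 0.001, -0.001]
wrist_force: [5.1, -3.2, -9.4]
grip_width: 0.0384
gripper_force: 61.6
```

```bash
python3 -m handwheel '[[[0,0,0],[0,0,0],1],[[0,0,0],[0,0,0],1],[[0,0,0],[0,0,0],1],[[0,0,-0.6],[0,0,0],1],[[0,0,-1.6],[0,0,0],1],[[0,0,-2.2],[0,0,0],1],[[-0.5,-1,-2.2],[0,0,0],1],[[-1.5,-2.5,-2.2],[0,0,0],0.5],[[-2.4,-4,-2.2],[0,0,0],0],[[-3.4,-5.6,-2.2],[0,0,0],0]]'; python3 go.py .415 .355 .15 3.1416 0 0.7
```

```text
clock: 7.0
position: [0.5754, 0.0474, 0.3097]
tcp_rot: [-3.108, 0.0, 0.064]
wrist_force: [-0.0, -0.4, -0.0]
grip_width: 0.0437
gripper_force: 0.0
units [ -5.61 -12.47   6.82] rotvec deg [ -1.9  -0.6 -36.4]
```

```bash
python3 -m handwheel '[[[-0.9,-1.6,0],[0,0,0],0],[[-1.8,-3.2,0.5],[0,0,0],0],[[-2.7,-4.8,1.2],[0,0,0],0],[[-3.6,-6.4,2],[0,0,0],0],[[-4.4,-8,3],[0,0,0],0],[[-5,-9,3.8],[0,0,0],0],[[-5.4,-9.7,4],[0,0,0],0],[[-5.4,-9.9,4],[0,0,0],0],[[-5.4,-9.9,4],[0,0,0],0],[[-5.4,-9.9,4],[0,0,0],0]]'
python3 - <<'E'
from m import *
c=camera("wrist"); cv2.imwrite("pics/w2.png",c["image"][:,:,::-1]); P=cloud(c)
q=band(P,.4265,.3627,.055,.062,.078); print("rim",circ(q),q[:,2].max())
q=band(P,.4265,.3627,.055,.006,.014); print("foot",circ(q))
E
python3 go.py .4265 .3627 .03 3.1416 0 0
```

```text
clock: 8.0
position: [0.4644, 0.0837, 0.2306]
tcp_rot: [-3.066, 0.002, 0.128]
wrist_force: [0.3, 0.4, 0.2]
grip_width: -0.0001
gripper_force: 0.0
rim (array([0.426 , 0.3607, 0.037 ]), 1445) 0.07286535419491247
foot (array([0.427 , 0.359 , 0.0375]), 1952)
units [-1.000e-02 -1.063e+01  8.820e+00] rotvec deg [-4.3  0.5  7.3]
```

View pics/w2.png

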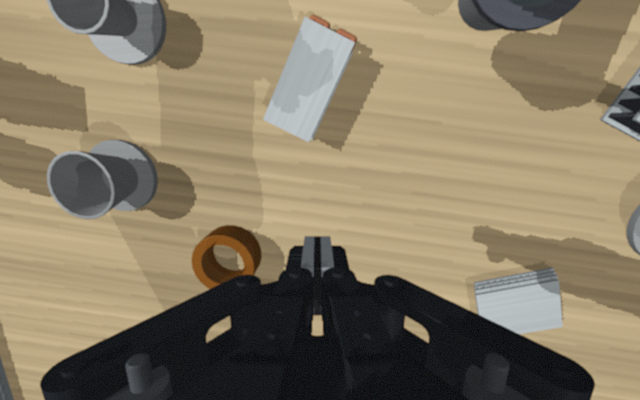

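```bash
python3 -c "
from h import *
s=read_state();print(s['joints'].round(3),s['joint_vel'].round(3),s['tau'].round(1),s['position'],s['tcp_rot'],s['clock'])"
```

```text
[ 0.127  0.17  -0.262  1.142  0.075  3.141] [ 0.     0.01   0.022  0.018 -0.002  0.   ] [  0.  -35.6  26.7  -0.5   0.3  -0. ] [0.46350503 0.08358493 0.23001084] [-3.06650889  0.00340898  0.12835304] 8.05
```

```bash
python3 -m handwheel '[[[0,0,0],[0,0,-8],0],[[0,0,0],[0,0,-16],0],[[0,0,0],[0,0,-24],0],[[0,0,0],[0,0,-32],0],[[0,0,0],[0,0,-40],0],[[0,0,0],[0,0,-48],0],[[0,0,0],[0,0,-56],0],[[0,0,0],[0,0,-64],0],[[0,0,0],[0,0,-72],0],[[0,0,0],[0,0,-80],0]]';  python3 go.py .426 .3617 .12 3.1416 0 1.4
```

```text
clock: 9.05
position: [0.4652, 0.0837, 0.2309]
tcp_rot: [-3.128, -0.074, 1.53]
wrist_force: [0.2, 0.6, -0.8]
grip_width: -0.0003
gripper_force: 0.0
units [10.69 -1.95  5.27] rotvec deg [-1.1 -4.2  7.5]
```

```bash
python3 -m handwheel '[[[0.8,-0.1,0],[0,-2,0],0],[[2.2,-0.4,0.5],[-0.5,-4.2,2],0],[[3.8,-0.7,1],[-1.1,-4.2,4],0],[[5.4,-1,1.5],[-1.1,-4.2,7.5],0],[[7,-1.3,2.2],[-1.1,-4.2,7.5],0],[[8.5,-1.6,3],[-1.1,-4.2,7.5],0],[[9.7,-1.8,4],[-1.1,-4.2,7.5],0],[[10.4,-1.9,4.6],[-1.1,-4.2,7.5],0],[[10.7,-1.95,5.2],[-1.1,-4.2,7.5],0],[[10.7,-1.95,5.2],[-1.1,-4.2,7.5],0]]';  python3 go.py .426 .3617 .028 3.1416 0 1.4
```

```text
clock: 10.05
position: [0.426, 0.3614, 0.1193]
tcp_rot: [-3.139, 0.004, 1.394]
wrist_force: [-0.7, -0.6, -0.4]
grip_width: -0.0
gripper_force: 0.0
units [0.03 0.01 3.65] rotvec deg [-0.2  0.2 -0.3]
```

```bash
python3 -m handwheel '[[[0,0,0.5],[0,0,0],0],[[0,0,1.3],[0,0,0],0],[[0,0,2.1],[0,0,0],0],[[0,0,2.9],[0,0,0],0],[[0,0,3.4],[0,0,0],0],[[0,0,3.6],[0,0,0],0],[[-0.2,0.08,3.6],[0,0,0],0],[[-0.5,0.2,3.6],[0,0,0],0],[[-0.9,0.35,3.6],[0,0,0],0],[[-1.4,0.5,3.6],[0,0,0],0]]'
```

```text
clock: 11.05
position: [0.4338, 0.3253, 0.0323]
tcp_rot: [3.141, -0.001, 1.394]
wrist_force: [0.1, 2.0, 0.3]
grip_width: 0.0001
gripper_force: 0.8
```

```bash
python3 -m handwheel '[[[-0.7,0.25,0],[0,0,0],0],[[-1.4,0.5,0],[0,0,0],0],[[-2.1,0.77,0],[0,0,0],0],[[-2.8,1.03,0],[0,0,0],0],[[-3.5,1.18,0],[0,0,0],0],[[-4.2,1.3,0],[0,0,0],0],[[-4.9,1.43,0],[0,0,0],0],[[-5.6,1.56,0],[0,0,0],0],[[-6.3,1.68,0],[0,0,0],0],[[-7,1.8,0],[0,0,0],0]]'; python3 go.py .445 .1 .028 3.1416 0 1.4;python3 go.py .52 -.03 .028 3.1416 0 1.4
python3 - <<'E'
from m import *
c=camera("top");P=cloud(c)
p=read_state()["position"]
q=band(P,p[0],p[1]+.005,.05,.06,.078); print("rim",circ(q))
E
```

```text
clock: 12.05
position: [0.4465, 0.1439, 0.0321]
tcp_rot: [3.141, -0.0, 1.393]
wrist_force: [0.3, 2.3, 1.1]
grip_width: 0.0
gripper_force: 0.8
units [-1.74  0.25  0.17] rotvec deg [ 0.  -0.  -0.4]
units [-6.33  4.12  0.17] rotvec deg [ 0.  -0.  -0.4]
rim (array([0.4474, 0.1646, 0.0394]), 13)
```

```bash
python3 -m handwheel '[[[-0.7,0.1,0],[0,0,0],0],[[-1.4,0.2,0],[0,0,0],0],[[-2,0.5,0],[0,0,0],0],[[-2.7,1.07,0],[0,0,0],0],[[-3.4,1.65,0],[0,0,0],0],[[-4.1,2.25,0],[0,0,0],0],[[-4.8,2.85,0],[0,0,0],0],[[-5.4,3.35,0],[0,0,0],0],[[-6,3.85,0],[0,0,0],0],[[-6.3,4.1,0],[0,0,0],0]]'
python3 - <<'E'
from m import *
c=camera("top");P=cloud(c); cv2.imwrite("pics/t2.png",c["image"][80:300,150:500,::-1])
p=read_state()["position"];print(p)
for r in silhouettes(c,"die_mid")[:2]:
    q=P[r["mask"]]; q=q[(q[:,2]>.06)&(q[:,2]<.08)]; print(r["confidence"],r["location"],circ(q) if len(q)>5 else 0)
E
```

```text
clock: 13.1
position: [0.5198, -0.0294, 0.0318]
tcp_rot: [-3.141, 0.001, 1.392]
wrist_force: [-0.6, 0.6, 0.8]
grip_width: -0.0003
gripper_force: 0.5
[ 0.52058232 -0.03008142  0.03184433]
0.32 [264.5, 369.5] 0
```

View pics/t2.png

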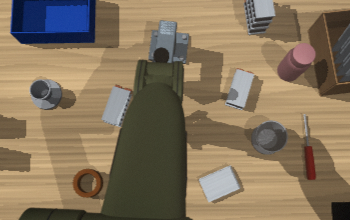

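```bash
python3 -m handwheel '[[[0,0,-0.8],[0,0,0],0],[[0,0,-1.8],[0,0,0],0],[[0,0,-3],[0,0,0],0],[[0,0,-4.2],[0,0,0],0],[[0,-0.6,-5],[0,0,8],0],[[0,-1.4,-5.4],[0,0,16],0],[[0,-2.2,-5.4],[0,0,24],0],[[0,-3,-5.4],[0,0,32],0],[[0,-3.8,-5.4],[0,0,40],0.5],[[0,-4.2,-5.4],[0,0,48],1]]'; python3 go.py .36 -.015 .15 3.1416 -.8 .02;  python3 - <<'E'
from m import *
c=camera("wrist");P=cloud(c); p=read_state()["position"]; print(p)
q=band(P,.515,-.018,.06,.062,.078); print("rim",circ(q) if len(q)>9 else len(q))
c=camera("top");P=cloud(c)
q=band(P,.515,-.018,.06,.062,.078); print("rim top",circ(q) if len(q)>9 else len(q))
E
```

```text
clock: 14.2
position: [0.4133, -0.0086, 0.1664]
tcp_rot: [-3.141, 0.003, 0.551]
wrist_force: [0.9, 0.4, 0.1]
grip_width: 0.0286
gripper_force: 0.0
units [-1.95 -0.9   0.66] rotvec deg [-12.2  44.9  28.8]
[ 0.41204997 -0.00848345  0.16635445]
rim (array([ 0.5154, -0.0149,  0.0366]), 2634)
rim top 8
```

```bash
python3 -m handwheel '[[[-0.3,-0.2,0],[-1.7,6.4,4.1],1],[[-0.6,-0.3,0],[-3.5,12.8,8.2],1],[[-0.9,-0.4,0],[-5.2,19.2,12.3],1],[[-1.2,-0.5,0],[-7,25.7,16.5],1],[[-1.5,-0.7,0.2],[-8.7,32.1,20.6],1],[[-1.8,-0.8,0.4],[-10.5,38.5,24.7],1],[[-1.95,-0.9,0.6],[-12.2,44.9,28.8],1],[[-1.95,-0.9,0.6],[-12.2,44.9,28.8],1],[[-1.95,-0.9,0.6],[-12.2,44.9,28.8],1],[[-1.95,-0.9,0.6],[-12.2,44.9,28.8],1]]'; python3 go.py .40 -.015 .08 3.1416 -1.0 .02;python3 go.py .53 -.015 .033 3.1416 -1.0 .02;  python3 - <<'E'
from m import *
print(read_state()["joints"].round(3))
c=camera("wrist");P=cloud(c); p=read_state()["position"]; cv2.imwrite("pics/w3.png",c["image"][:,:,::-1])
q=band(P,.515,-.018,.06,.062,.078); print("rim",circ(q) if len(q)>9 else len(q))
q=band(P,.515,-.018,.06,.002,.016); print("foot",circ(q) if len(q)>9 else len(q))
q=band(P,.645,-.025,.045,.07,.3); print(np.percentile(q[:,2],[0.5,5,99]), len(q))
E
```

```text
clock: 15.3
position: [0.3653, -0.0177, 0.1686]
tcp_rot: [-3.14, -0.778, 0.027]
wrist_force: [0.3, 0.6, -0.2]
grip_width: 0.0854
gripper_force: 0.0
units [-1.5  -0.06  3.5 ] rotvec deg [-0.4 12.7  0.2]
units [0.89 0.08 8.49] rotvec deg [-0.4 12.7  0.2]
[-0.17  -0.446 -1.283 -0.034  0.139  3.   ]
rim (array([ 0.5142, -0.0156,  0.037 ]), 1253)
foot (array([ 0.5047, -0.0159,  0.0334]), 2346)
[0.08758761 0.09560119 0.16677675] 3975
```

View pics/w3.png

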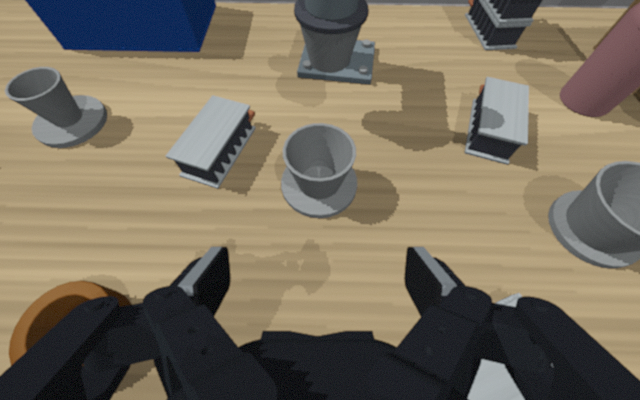

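```bash
python3 go.py .44 -.0153 .09 3.1416 -.95 0; python3 go.py .465 -.0153 .028 3.1416 -.95 0
```

```text
units [-0.08 -0.01  4.33] rotvec deg [-1.3  9.9  1. ]
units [-1.11  0.02  6.8 ] rotvec deg [-1.3  9.9  1. ]
```

```bash
python3 -m handwheel '[[[0,0,0.8],[-0.2,2,0.2],0.53],[[0,0,1.8],[-0.5,4,0.4],0.53],[[0,0,2.8],[-0.8,6,0.6],0.53],[[0,0,3.6],[-1,8,0.8],0.53],[[-0.1,0,4.3],[-1.3,9.9,1],0.53],[[-0.4,0,5.2],[-1.3,9.9,1],0.53],[[-0.8,0,6],[-1.3,9.9,1],0.53],[[-1.1,0,6.6],[-1.3,9.9,1],0.53],[[-1.1,0,6.8],[-1.3,9.9,1],0.53],[[-1.1,0,6.8],[-1.3,9.9,1],0.53]]'; python3 go.py .622 -.0247 .027 3.1416 -.95 0
python3 - <<'E'
from m import *
print(read_state()["joints"].round(3))
c=camera("wrist");P=cloud(c); cv2.imwrite("pics/w4.png",c["image"][:,:,::-1])
q=band(P,.515,-.018,.06,.062,.078); print("rim",circ(q) if len(q)>9 else len(q))
E
```

```text
clock: 16.35
position: [0.5437, -0.0252, 0.1254]
tcp_rot: [-3.138, -0.894, -0.001]
wrist_force: [-0.3, 0.3, 0.3]
grip_width: 0.0453
gripper_force: 0.0
units [-1.11 -0.01  4.91] rotvec deg [-0.2  3.2 -0. ]
[-0.089  0.166 -1.282 -0.769  0.072  3.086]
rim (array([ 0.5156, -0.016 ,  0.036 ]), 1326)
```

View pics/w4.png

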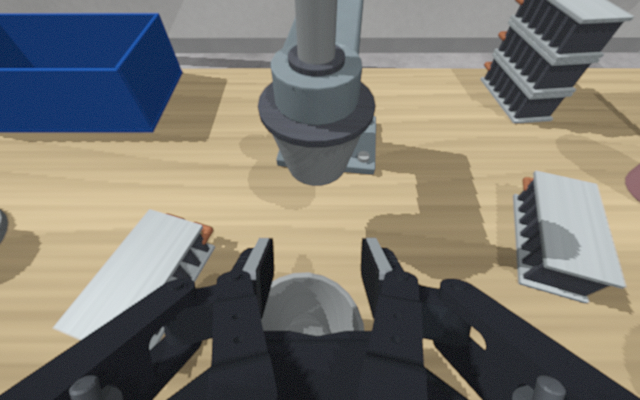

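Run:
```python
import numpy as np
from scipy.optimize import least_squares
D=[(.2605,-.139,1.173,.5246,.2303),(.17,-.262,1.142,.471,.2302),(-.446,-1.283,-.034,.3657,.1686),(.166,-1.282,-.769,.5443,.1254)]
def fk(p,j2,j3,t): # t tool angle below horizontal
    h,L1,L2,T,o=p; a=j2-j3
    return o+L1*np.sin(j2)+L2*np.cos(a)+T*np.cos(t), h+L1*np.cos(j2)-L2*np.sin(a)-T*np.sin(t)
f=lambda p:[e for j2,j3,j4,r,z in D for e in np.subtract(fk(p,j2,j3,j2-j3+j4),(r,z))]+list(.002*(p-np.array([.25,.4,.4,.25,0])))
s=least_squares(f,[.25,.4,.4,.25,0]);p=s.x;print(p.round(3),np.abs(s.fun[:8]).max().round(4))
for r in (.465,.49,.52,.55,.58,.6,.622):
    ok=[]
    for t in range(0,95,5):
        q=least_squares(lambda x:np.subtract(fk(p,*x,np.deg2rad(t)),(r,.027)),[.3,-.8]).x
        e=np.hypot(*np.subtract(fk(p,*q,np.deg2rad(t)),(r,.027)))
        j4=np.deg2rad(t)-q[0]+q[1]
        if e<.001 and -1.27<q[1]<1.36 and -.82<q[0]<1.7 and -1.88<j4<2.1: ok.append(t)
    print(r,ok)
```

```text
[ 0.502  0.786  0.663  0.773 -0.273] 0.0138
0.465 [50, 55, 60, 65, 70, 75, 80, 85, 90]
0.49 [50, 55, 60, 65, 70, 75, 80, 85, 90]
0.52 [45, 50, 55, 60, 65, 70, 75, 80, 85, 90]
0.55 [45, 50, 55, 60, 65, 70, 75, 80, 85, 90]
0.58 [40, 45, 50, 55, 60, 65, 70, 75, 80, 85, 90]
0.6 [40, 45, 50, 55, 60, 65, 70, 75, 80, 85, 90]
0.622 [35, 40, 45, 50, 55, 60, 65, 70, 75, 80, 85, 90]
```

```bash
python3 go.py .46 -.0155 .16 3.1416 -.5 0; python3 go.py .45 -.0155 .15 3.1416 -.5 0
```

```text
units [-1.01 -0.4  -3.52] rotvec deg [ -0.2 -22.5   0. ]
units [-1.58 -0.4  -3.58] rotvec deg [ -0.2 -22.5   0. ]
```

```bash
python3 -m handwheel '[[[-0.1,-0.1,-0.5],[0,-3,0],0.53],[[-0.3,-0.2,-1.3],[0,-8,0],0.53],[[-0.6,-0.3,-2.2],[0,-13,0],0.53],[[-1,-0.4,-3],[0,-18,0],0.53],[[-1.4,-0.4,-3.5],[0,-22.5,0],0.53],[[-1.6,-0.4,-3.6],[0,-22.5,0],0.53],[[-1.6,-0.4,-3.6],[0,-22.5,0],0.53],[[-1.6,-0.4,-3.6],[0,-22.5,0],0.53],[[-1.6,-0.4,-3.6],[0,-22.5,0],0.53],[[-1.6,-0.4,-3.6],[0,-22.5,0],0.53]]'; python3 go.py .455 -.0155 .03 3.1416 -.5 0;python3 - <<'E'
from m import *
print(read_state()["joints"].round(3))
c=camera("wrist");P=cloud(c)
q=band(P,.515,-.018,.06,.062,.078); print("rim",circ(q) if len(q)>9 else len(q))
E
```

```text
clock: 17.4
position: [0.4476, -0.0156, 0.152]
tcp_rot: [-3.138, -0.504, -0.001]
wrist_force: [0.1, -0.4, 0.1]
grip_width: 0.0456
gripper_force: 0.0
units [-2.1   0.01  4.41] rotvec deg [-0.2 -0.2 -0. ]
[-0.056 -0.126 -0.952  0.242  0.03   3.093]
rim (array([ 0.515 , -0.0156,  0.0367]), 1902)
```

```bash
python3 -m handwheel '[[[-0.4,0,0.8],[0,0,0],0.53],[[-0.8,0,1.7],[0,0,0],0.53],[[-1.2,0,2.6],[0,0,0],0.53],[[-1.6,0,3.4],[0,0,0],0.53],[[-1.9,0,4],[0,0,0],0.53],[[-2.1,0,4.3],[0,0,0],0.53],[[-2.1,0,4.35],[0,0,0],0.53],[[-2.1,0,4.35],[0,0,0],0.53],[[-2.1,0,4.35],[0,0,0],0.53],[[-2.1,0,4.35],[0,0,0],0.53]]'; python3 go.py .54 -.018 .029 3.1416 -.6 0; python3 go.py .618 -.0245 .027 3.1416 -.75 0;python3 -c "
from h import *
print(read_state()['joints'].round(3))"
```

```text
clock: 18.45
position: [0.4557, -0.0153, 0.0334]
tcp_rot: [-3.139, -0.507, -0.001]
wrist_force: [0.3, 0.0, 1.0]
grip_width: 0.0455
gripper_force: 0.0
units [2.86 0.11 1.79] rotvec deg [-0.2  5.3 -0. ]
units [5.55 0.38 3.38] rotvec deg [-0.1 13.9 -0. ]
[-0.054  0.157 -1.167 -0.26   0.029  3.095]
```

```bash
python3 -m handwheel '[[[0.3,0,0.2],[0,0.5,0],0.53],[[0.6,0,0.4],[0,1,0],0.53],[[0.9,0,0.6],[0,1.5,0],0.53],[[1.2,0.05,0.75],[0,2,0],0.53],[[1.5,0.06,0.95],[0,2.5,0],0.53],[[1.8,0.07,1.1],[0,3.2,0],0.53],[[2.1,0.08,1.3],[0,3.8,0],0.53],[[2.4,0.09,1.5],[0,4.4,0],0.53],[[2.7,0.1,1.7],[0,5,0],0.53],[[2.86,0.11,1.78],[0,5.3,0],0.53]]'; python3 go.py .615 -.0245 .028 3.1416 -.75 0
python3 - <<'E'
from m import *
print(read_state()["joints"].round(3))
c=camera("wrist");P=cloud(c); cv2.imwrite("pics/w5.png",c["image"][:,:,::-1])
q=band(P,.565,-.018,.06,.062,.078); print("rim",circ(q) if len(q)>9 else len(q))
E
```

```text
clock: 19.45
position: [0.5401, -0.0179, 0.0281]
tcp_rot: [-3.138, -0.599, -0.001]
wrist_force: [-1.2, 0.3, -1.1]
grip_width: 0.0455
gripper_force: 0.8
units [2.47 0.27 1.69] rotvec deg [-0.2  8.7 -0.1]
[-0.052  0.292 -1.099 -0.418  0.032  3.099]
rim (array([ 0.5671, -0.0181,  0.0373]), 9948)
```

View pics/w5.png

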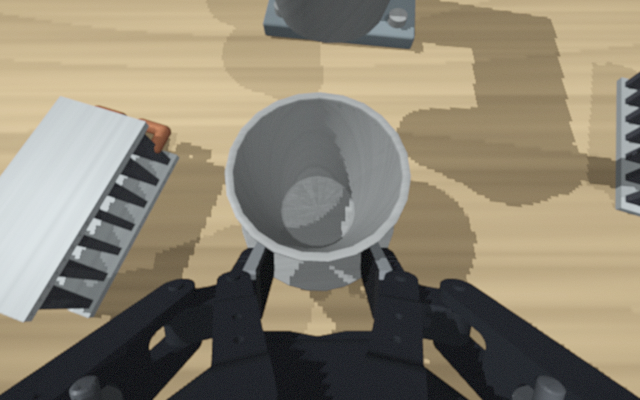

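```bash
python3 -m handwheel '[[[0.25,0.03,0.17],[0,1,0],0.53],[[0.5,0.06,0.35],[0,2,0],0.53],[[0.8,0.09,0.55],[0,3,0],0.53],[[1.1,0.12,0.75],[0,4,0],0.53],[[1.4,0.15,0.95],[0,5,0],0.53],[[1.7,0.18,1.15],[0,6,0],0.53],[[2,0.21,1.35],[0,7,0],0.53],[[2.25,0.25,1.55],[0,8,0],0.53],[[2.45,0.27,1.68],[0,8.7,0],0.53],[[2.45,0.27,1.68],[0,8.7,0],0.53]]'; python3 go.py .621 -.0247 .028 3.1416 -.75 0
python3 - <<'E'
from m import *
c=camera("wrist");P=cloud(c); cv2.imwrite("pics/w6.png",c["image"][:,:,::-1])
q=band(P,.645,-.024,.055,.066,.076); print("rim",circ(q) if len(q)>9 else len(q))
q=band(P,.645,-.024,.045,.08,.14); q=q[q[:,2]>.12]; print("collar",circ(q) if len(q)>9 else len(q), q[:,2].min() if len(q) else 0)
for n in("top","scene"):
    c=camera(n);P=cloud(c)
    q=band(P,.645,-.024,.055,.066,.076); print(n,"rim",circ(q) if len(q)>9 else len(q))
    if n=="scene": cv2.imwrite("pics/s6.png",cv2.resize(c["image"][170:310,280:440,::-1],None,fx=4,fy=4))
E
```

```text
clock: 20.5
position: [0.6139, -0.0247, 0.0279]
tcp_rot: [-3.138, -0.751, -0.002]
wrist_force: [-0.5, 1.1, -0.3]
grip_width: 0.0457
gripper_force: 0.1
units [0.21 0.   0.19] rotvec deg [-0.1 -0.  -0.1]
rim (array([ 0.6407, -0.0248,  0.0368]), 3540)
collar (array([ 0.6432, -0.0244,  0.0323]), 9011) 0.1200069093261451
top rim (array([ 0.6415, -0.0227,  0.0375]), 55)
scene rim (array([ 0.6447, -0.0249,  0.0377]), 47)
```

View pics/w6.png

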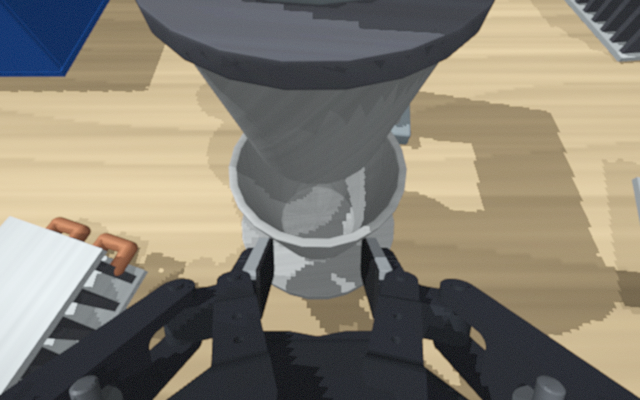

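```bash
python3 -m handwheel '[[[0.07,0,0.06],[0,0,0],0.53],[[0.14,0,0.12],[0,0,0],0.53],[[0.19,0,0.17],[0,0,0],0.53],[[0.19,0,0.17],[0,0,0],0.53],[[0,0,-0.3],[0,0,0],0.53],[[-0.5,0,-1],[0,0,0],0.53],[[-1,0,-2],[0,0,0],0.53],[[-1.5,0,-3.2],[0,0,0],0.53],[[-1.7,0,-4.6],[0,0,0],0.4],[[-1.7,0,-6.2],[0,0,0],0.2]]'
python3 - <<'E'
from m import *
s=read_state();print(s["position"],s["tcp_rot"],s["joints"].round(3))
c=camera("wrist");P=cloud(c)
q=band(P,.647,-.024,.055,.066,.076); print("rim",circ(q) if len(q)>9 else len(q))
c=camera("top");P=cloud(c)
q=band(P,.647,-.024,.04,.255,.3); print("knob",q.mean(0) if len(q) else 0)
E
python3 go.py .52 -.025 .30 3.1416 0 .03; python3 go.py .56 -.025 .33 3.1416 0 .03
```

```text
clock: 21.65
position: [0.4734, -0.0247, 0.1111]
tcp_rot: [-3.137, -0.746, -0.002]
wrist_force: [0.5, -1.1, 0.3]
grip_width: 0.0209
gripper_force: 0.0
[ 0.47340679 -0.02470232  0.11111286] [-3.13739818e+00 -7.45781206e-01 -1.92526176e-03] [-0.1    0.004 -1.263 -0.439  0.071  3.07 ]
rim (array([ 0.6461, -0.0248,  0.0372]), 841)
knob [ 0.64145006 -0.02291805  0.28094216]
units [ 6.38 -0.01 -4.05] rotvec deg [  0.5 -43.4  -1.6]
units [ 8.37 -0.01 -3.83] rotvec deg [  0.5 -43.4  -1.6]
```

```bash
python3 -m handwheel '[[[0.8,0,-0.8],[0,-5,0],0],[[1.8,0,-1.6],[0,-11,0],0],[[2.8,0,-2.4],[0,-17,0],0],[[3.8,0,-3.2],[0,-23,-0.5],0],[[5,0,-4],[0,-29,-1],0],[[6.2,0,-4.2],[0,-35,-1.5],0],[[7.4,0,-4.1],[0,-41,-1.6],0],[[8.4,0,-3.8],[0.5,-43.4,-1.6],0],[[8.4,0,-3.8],[0.5,-43.4,-1.6],0],[[8.4,0,-3.8],[0.5,-43.4,-1.6],0]]'; python3 go.py .647 -.0247 .30 3.1416 0 .03
```

```text
clock: 22.75
position: [0.5719, -0.0255, 0.323]
tcp_rot: [-3.141, 0.007, 0.03]
wrist_force: [-1.1, -0.2, -1.2]
grip_width: -0.0
gripper_force: 0.0
units [3.01 0.06 0.9 ] rotvec deg [-0.   0.4 -0. ]
```

```bash
python3 -m handwheel '[[[0.5,0,0],[0,0,0],0],[[1.5,0.03,0],[0,0,0],0],[[2.5,0.06,0],[0,0,0],0],[[3.1,0.06,0],[0,0,0],0],[[3.3,0.06,0],[0,0,0],0],[[3.3,0.06,0.4],[0,0,0],0],[[3.3,0.06,0.8],[0,0,0],0],[[3.3,0.06,0.8],[0,0,0],0],[[3.3,0.06,0.8],[0,0,0],0],[[3.3,0.06,0.8],[0,0,0],0]]'; python3 go.py .647 -.0247 .22 3.1416 0 .03
```

```text
clock: 23.75
position: [0.6475, -0.0245, 0.305]
tcp_rot: [-3.141, 0.007, 0.029]
wrist_force: [-0.7, -0.2, -0.2]
grip_width: 0.0
gripper_force: 0.0
units [0.   0.01 3.4 ] rotvec deg [-0.   0.4 -0. ]
```

Press down in two calls, checking the force.

```bash
python3 -m handwheel '[[[0,0,0.4],[0,0,0],0],[[0,0,0.8],[0,0,0],0],[[0,0,1.1],[0,0,0],0],[[0,0,1.4],[0,0,0],0],[[0,0,1.7],[0,0,0],0],[[0,0,2],[0,0,0],0],[[0,0,2.2],[0,0,0],0],[[0,0,2.4],[0,0,0],0],[[0,0,2.5],[0,0,0],0],[[0,0,2.6],[0,0,0],0]]'
```

```text
clock: 24.75
position: [0.6478, -0.0245, 0.2399]
tcp_rot: [-3.141, 0.006, 0.029]
wrist_force: [-0.4, -0.5, 4.9]
grip_width: 0.0004
gripper_force: 2.7
```

```bash
python3 -m handwheel '[[[0,0,0.1],[0,0,0],0],[[0,0,0.2],[0,0,0],0],[[0,0,0.3],[0,0,0],0],[[0,0,0.4],[0,0,0],0],[[0,0,0.5],[0,0,0],0],[[0,0,0.6],[0,0,0],0],[[0,0,0.7],[0,0,0],0],[[0,0,0.8],[0,0,0],0],[[0,0,0.85],[0,0,0],0],[[0,0,0.9],[0,0,0],0]]'
```

```text
clock: 25.75
position: [0.6478, -0.0245, 0.2176]
tcp_rot: [-3.141, 0.006, 0.029]
wrist_force: [1.0, 0.3, 6.6]
grip_width: 0.0001
gripper_force: 3.0
```

```bash
python3 -m handwheel '[[[0,0,0.05],[0,0,0],0],[[0,0,0.08],[0,0,0],0],[[0,0,0.11],[0,0,0],0],[[0,0,0.14],[0,0,0],0],[[0,0,0.17],[0,0,0],0],[[0,0,0.2],[0,0,0],0],[[0,0,0.22],[0,0,0],0],[[0,0,0.24],[0,0,0],0],[[0,0,0.26],[0,0,0],0],[[0,0,0.26],[0,0,0],0]]'
```

```text
clock: 26.75
position: [0.6478, -0.0245, 0.2138]
tcp_rot: [-3.141, 0.003, 0.029]
wrist_force: [-3.2, 0.1, 15.4]
grip_width: -0.0001
gripper_force: 8.0
```

```bash
python3 -m handwheel '[[[0,0,0.05],[0,0,0],0],[[0,0,0.1],[0,0,0],0],[[0,0,0.13],[0,0,0],0],[[0,0,0.13],[0,0,0],0],[[0,0,0.13],[0,0,0],0],[[0,0,0.13],[0,0,0],0],[[0,0,0.13],[0,0,0],0],[[0,0,0.13],[0,0,0],0],[[0,0,0.13],[0,0,0],0],[[0,0,0.13],[0,0,0],0]]'
```

```text
clock: 27.75
position: [0.6479, -0.0245, 0.2135]
tcp_rot: [-3.141, 0.0, 0.029]
wrist_force: [-6.7, 0.4, 28.0]
grip_width: -0.0001
gripper_force: 13.7
```

Seated (stiff at 28 N, ram ≈ 0.0745). Retreat and check.

```bash
python3 -m handwheel '[[[0,0,-0.3],[0,0,0],0],[[0,0,-1],[0,0,0],0],[[0,0,-2],[0,0,0],0],[[0,0,-3],[0,0,0],0],[[-1,0,-4],[0,0,0],0],[[-2.5,0,-4.5],[0,0,0],0],[[-4,0,-4.5],[0,0,0],0],[[-5,0,-4.5],[0,0,0],0],[[-5.5,0,-4.5],[0,0,0],0],[[-5.5,0,-4.5],[0,0,0],0]]'
python3 - <<'E'
from m import *
c=camera("wrist");P=cloud(c); cv2.imwrite("pics/w7.png",c["image"][:,:,::-1])
q=band(P,.647,-.024,.03,.2,.25); print("knob",q.mean(0),np.median(q[:,2]))
q=band(P,.647,-.024,.06,.004,.014); print("foot",circ(q))
q=band(P,.647,-.024,.06,.066,.09); print("rim/collar",circ(q), np.percentile(q[:,2],[5,50,95]))
c=camera("scene");P=cloud(c); cv2.imwrite("pics/s7.png",cv2.resize(c["image"][150:330,180:480,::-1],None,fx=2.6,fy=2.6))
q=band(P,.647,-.024,.03,.2,.25); print("knob scene",np.median(q[:,2]))
E
```

```text
clock: 28.75
position: [0.5093, -0.0285, 0.3207]
tcp_rot: [-3.141, 0.008, 0.029]
wrist_force: [-0.3, -1.4, 0.2]
grip_width: -0.0001
gripper_force: 0.0
knob [ 0.64367942 -0.02454169  0.21324208] 0.21367884835355727
foot (array([ 0.6502, -0.0245,  0.0465]), 633)
rim/collar (array([ 0.651 , -0.0244,  0.0361]), 1362) [0.07839939 0.0798398  0.08120988]
knob scene 0.21217277451487943
```

View pics/s7.png

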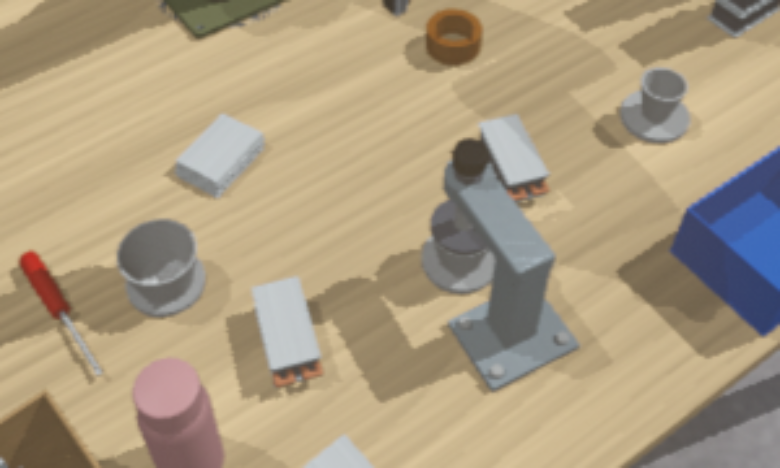

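The picture shows the die upright at crop (460,258), with the cone seated in it and the collar top at 80 mm. The other objects haven't moved.

```bash
python3 -c "
from workcell import *
print(job_done())"
```

```text
the job is handed in; nothing more can be done
None
```

The job is handed in: the 72 mm die stands upright under the press with the cone seated fully home (ram about 0.074 m), and the other dies and objects showed no movement in the final picture; no verdict came back.

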